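Close a jar with its two-piece lid

TASK

Close the empty square glass jar that stands clamped in its holder: seat the loose lid disk in its mouth, knob up and flat all round, and let go of it; then put the screw ring over it and turn the ring clockwise until it is hand-tight and clamps the disk. The neck is glass, so feel your way and never force it, and leave the other things on the bench where they are.

Things in the scene. Friction and masses are not known exactly. Their poses are not given: they have to be found in the camera images.
- jar: Square clear-glass jar, 74 mm wide, in a grey square holder (118 mm wide, 40 mm high) bolted to the bench: it cannot move. Origin: centre of the holder's underside, on the bench; z up, x and y along its sides. Shoulder at z = 88 mm; above it a round neck 48 mm across, rim at z = 112 mm, open mouth 40 mm across.
- jar_mouth (a point): Centre of the jar's mouth in the plane of its rim, 112 mm above the bench.
- neck_threads (a point): Point on the neck's axis, 105 mm above the bench, amid its three equal slanting glass threads, which stand out to 56 mm across. Each is 90 degrees long and 3 mm thick and falls clockwise (from above), its underside from 107.8 to 101.7 mm above the bench; then a 30 degree gap before the next. At what angles the gaps lie is not given: find them by feel.
- lid_disk: Loose steel lid disk, about 60 g, lying knob up. Origin: centre of its underside; z up. From below: a plug 37.6 mm across (34 at its chamfered foot), 6 mm high, that enters the mouth; a gasketed flange 46 mm across from z = 6 to 9 mm that rests on the rim; a round finger knob 14 mm across from z = 9 to 27 mm. Seated, its origin is 6 mm under the rim.
- screw_ring: Loose steel screw ring, about 60 g, 66 mm across, 20 mm high, lying lip up. Origin: centre of its underside; z up. Skirt 59.6 mm across inside; lip on top from z = 17 to 20 mm with an opening 36 mm across for the knob. Home (lip on the seated disk) its underside is 14 mm below the rim. Screwed clockwise, seen from above.
- ring_lugs (a point): Centre of the ring, 4 mm above its underside: height of three lugs inside the skirt, 120 degrees apart at angles not given, 14 degrees wide, 3.5 mm thick, reaching in to 50.4 mm across. Unless they meet the gaps they rest on the threads, the ring 4 to 10.5 mm above home; turned clockwise under a light push it rides down and within 120 degrees drops home.
- ring_lip (a point): Centre of the ring's top, 20 mm above its underside. Once home the ring turns nearly freely for 60 to 85 degrees, then the lugs pull the lip on to the gasket and the moment to turn it jumps by some 0.2 to 0.5 N m (read it while or just after turning: at rest it relaxes). Hand-tight is 3 to 12 degrees past that first resistance; 20 degrees past it is overtight.
- dish: Bystander: shallow steel dish, 72 mm across, 14 mm high; origin under its centre.
- gold_jar: Bystander: closed round glass jar with a brass lid, 68 mm across, 100 mm high; origin under its centre.
- chalk_jar: Bystander: closed round glass jar with a dark lid and paper label, 80 mm across, 85 mm high; origin under its centre.
- squeeze_a: Bystander: white plastic squeeze bottle with nozzle, 56 mm across, 135 mm high; origin under its centre.
- squeeze_b: Bystander: white plastic squeeze bottle with nozzle, 48 mm across, 115 mm high; origin under its centre.
- air_bulb: Bystander: terracotta-coloured rubber air bulb with a thin black spout up, 52 mm across, 115 mm high; origin under its centre.
- brush: Bystander: flat brush lying on the bench near the robot, 170 mm long along its own x; origin under it.
Things that resemble listed ones, but are neither listed nor needed, are in the scene too. Leave any orange or red look-alike of the lid_disk alone.

How it is judged (in metres and radians):
On the way, in this order (a step that is already met when the one before it is completed fails the run):
1. the lid disk lies seated in the mouth, let go, with the ring still away (z of lid_disk in the frame of jar between 0.104 and 0.1075 m and horizontal distance between lid_disk and jar_mouth below 0.002 m and angle between lid_disk's own z axis and vertical below 0.04 rad and contact force between the fingers and lid_disk below 0.1 N and horizontal distance between screw_ring and jar_mouth above 0.05 m), for 0.2 s.
2. the ring is down over the disk, its lugs between the threads (z of screw_ring in the frame of jar below 0.0995 m and horizontal distance between screw_ring and jar_mouth below 0.0025 m and angle between each of screw_ring, lid_disk's own z axis and vertical below 0.04 rad and z of lid_disk in the frame of jar between 0.104 and 0.1075 m and horizontal distance between lid_disk and jar_mouth below 0.002 m), for 0.1 s.
At the end, for the whole second after the job is handed in: The disk lies seated in the mouth, flat (within 1.5 mm of full depth, 2 mm of centre, 0.04 rad) and the ring is home over it, level (its underside at least 12.5 mm below the rim, within 2.5 mm of centre, 0.04 rad), at rest, clamping the disk with more than 6 N, everything let go (all of step 2 and contact force between screw_ring and lid_disk above 6 N and linear speed of screw_ring below 0.01 m/s); the robot touches nothing.
It fails at once if the ring is pressed on or pulled against the glass neck with over 100 N (forced or overtightened) (contact force between screw_ring and jar above 100 N).
It fails at once if the disk is pressed on the jar with over 100 N (contact force between lid_disk and jar above 100 N).
It fails at once if the fingers press on the jar or its holder with over 20 N (contact force between the fingers and jar above 20 N).
It fails at once if a bystander is moved more than 30 mm (distance of any of dish, gold_jar, chalk_jar, squeeze_a, squeeze_b, air_bulb, brush from where it was at the start of the episode above 0.03 m).
It also fails if it takes over 61 s, if anything falls off the work surface, if the arm or the gripper's body presses on something with over 40 N, if the wrist force passes 120 N, or if a joint passes its speed limit or range.

ROBOT

A 6-joint arm with a two-finger parallel gripper is mounted at the origin on the work surface. World frame = base frame: x ahead of the robot, y to its left, z up, the work surface at z = 0. Lengths are in m, angles in degrees, forces in N, time in s.
With the tool pointing down it reaches from about 0.4 to 0.825 m from the base axis. Payload 7 kg.
Tool frame: the origin (TCP) lies midway between the tips of the shut fingers; the grasp point (between the pads) lies 19 mm behind it; z points along the fingers, y is the line along which they close (so a half turn about z gives the same grasp; the last joint's range is limited). The gripper opens to 88 mm and grips with 3 to 60 N. Pads are 19 mm wide; open, the fingers measure 130 mm over their backs; the gripper's body (78 mm by 193 mm) begins 47 mm behind the grasp point.
Start: joints at [-50.185, 20.546, 0.682, 0, -70.136, -16.507], TCP at [0.267, -0.62, 0.227] pointing down, gripper open.
Joint ranges: [-176.03, 176.03], [-82.01, 121.73], [-58.28, 71.71], [-173.87, 95.51], [-174.79, -0.11], [-173.66, 173.66]. Speed limits (degrees/s): [136.94, 136.94, 172.46, 180, 180, 180].

INTERFACE

Orientations are given as [roll, pitch, yaw] about the fixed x, y, z axes, in that order (R = Rz(yaw) Ry(pitch) Rx(roll)).
In Python, from plant import ctrl gives the robot as it stands. The module is installed in compiled form; this text tells all that it offers.
- The arm moves only by the tool send_rows, never from a script. Its argument "plan" is a list that holds one entry, the list of rows, each a list of 6 numbers: the shift along the tool's x, y, z in fractions of the full range, 1 being 80 cm, then the turn, a rotation vector about the tool's x, y, z in a scale on which 1.0 is 180 degrees. A call has 1 to 8 rows; each row is the pose to reach, as a shift and turn from the pose commanded when the call began, along the tool's axes at that moment; what a row does not reach only later rows make up. A row lasts 1/12 s, in which the tool goes at most 41.7 mm and 7.16 degrees, less where a joint would pass 70% of its speed; a pose out of reach is approached as far as the arm can. A call with a gripper value outside its range is refused whole. "fingers" is the opening, from 0 (shut) to 1 (fully open), set as the call begins (left out, the last holds). The fingers move at their own pace and stop on an object; the grip force is fixed at half the most. Time passes only in rows, so rows that repeat a pose let the fingers close. It gives the time, the measured TCP pose, the force, the opening and the grip force at its end, in the units of the state.
- ctrl.get_obs(): the state, without advancing time (a new reading comes with each control period).
- ctrl.snapshot(name): name is "scene" or "top" or "wrist"; returns a dict with "img" (400x640x3 uint8, red, green, blue), "K" (3x3 intrinsics, pixels), "pose" (4x4, takes a point from camera to world coordinates). Camera axes: x right, y down, z forward; pixel columns grow to the right and rows downward; lengths in m; the calibration is good to about 2 mm. A picture is of the moment at which its call begins. There is no depth.
- ctrl.close_job(): hands the job in; it is judged then, once.
The state is a dict: "clock": time; "joint_pos": joint angles; "qvel": joint speeds; "tau": joint torques, N m; "tool_pos": TCP position; "orientation": TCP orientation; "force": force on the tool from outside, world axes, zero at the start; "moment": the same for the moment, N m; "opening": finger opening in m; "gripper_force": force on a finger pad.
Only numpy, scipy, OpenCV 4.12 (cv2) and the standard library are available. Lean on these libraries where they do the work, as an engineer would, in place of code of your own. Each camera call takes 0.05 s, during which the arm holds its last target. There are 200 camera calls.

## Working session

There is one attempt and no reset: what is moved stays moved. The work goes in short steps, Python scripts to look and compute and a tool call to move; the robot and the scene stay as the last step left them, time stands still between calls to the robot, and variables do not carry over. Pictures are saved under pics/ and viewed, at most 10 in all, crops included, and the job is handed in when it is done.

Besides the shell and the picture viewer there is one more tool, called after "Emit:" in YAML: its name, and indented under it one key for each argument. send_rows: Moves the arm, as the interface text tells. Its arguments: {"type":"object","properties":{"plan":{"type":"array","items":{"type":"array","items":{"type":"array","items":{"type":"number"}}}},"fingers":{"type":"number"}},"required":["plan"]}

```bash
mkdir -p pics; python3 - <<'E'
from plant import ctrl
import cv2,numpy as np,pickle
o=ctrl.get_obs();print(o)
d={}
for n in("scene","top","wrist"):
    s=ctrl.snapshot(n);d[n]=s;cv2.imwrite(f"pics/{n}0.png",s["img"][:,:,::-1]);print(n,s["K"].tolist(),np.round(s["pose"],4).tolist())
pickle.dump(d,open("s0.pkl","wb"))
E
```

```text
{'clock': 0.0, 'joint_pos': array([-5.01850939e+01,  2.05897794e+01,  6.33385430e-01, -2.13381754e-02,
       -7.01358540e+01, -1.65068072e+01]), 'qvel': array([-0.01401564,  0.03379178,  0.0051704 , -0.01369618, -0.14983096,
        0.02211808]), 'tau': array([ 1.42088484e-03, -5.82714593e+01,  2.93060911e+01,  6.99731067e+00,
        6.72025941e-03, -2.31981066e-04]), 'tool_pos': array([ 0.26686283, -0.61946513,  0.2256346 ]), 'orientation': array([ 1.79905854e+02, -6.98045163e-03, -1.56699162e+02]), 'force': array([-0.41844905, -0.64677025,  0.34077285]), 'moment': array([ 0.07841408,  0.02653691, -0.00909422]), 'gripper_force': 0.0, 'opening': 0.08765403814769038}
scene [[475.3030759531327, 0.0, 315.14037556121826], [0.0, 475.3030759531327, 198.43577534869164], [0.0, 0.0, 1.0]] [[0.8079, 0.4364, -0.396, 1.0527], [0.5893, -0.5999, 0.5412, -0.668], [-0.0014, -0.6706, -0.7418, 1.015], [0.0, 0.0, 0.0, 1.0]]
top [[502.95992784319253, 0.0, 315.2989018579975], [0.0, 502.95992784319253, 199.3277371385057], [0.0, 0.0, 1.0]] [[0.0268, -0.98, 0.1973, 0.291], [-0.9996, -0.0239, 0.017, -0.0088], [-0.012, -0.1976, -0.9802, 1.3941], [0.0, 0.0, 0.0, 1.0]]
wrist [[330.6669026333542, 0.0, 314.5795117510019], [0.0, 330.6669026333542, 200.49988248288648], [0.0, 0.0, 1.0]] [[-0.3958, 0.8759, 0.2759, 0.1931], [0.9183, 0.3771, 0.1203, -0.6515], [0.0013, 0.301, -0.9536, 0.3845], [0.0, 0.0, 0.0, 1.0]]
```

View pics/scene0.png

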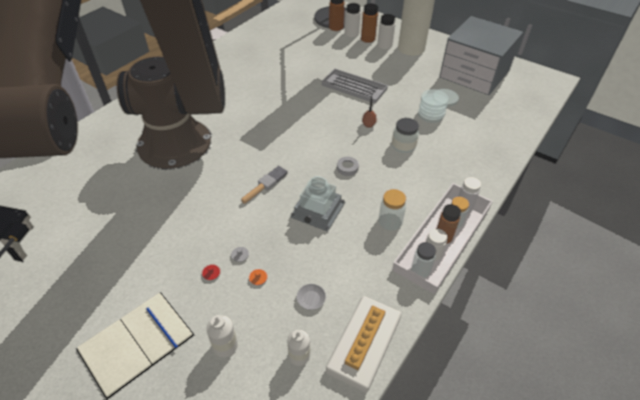

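View pics/top0.png

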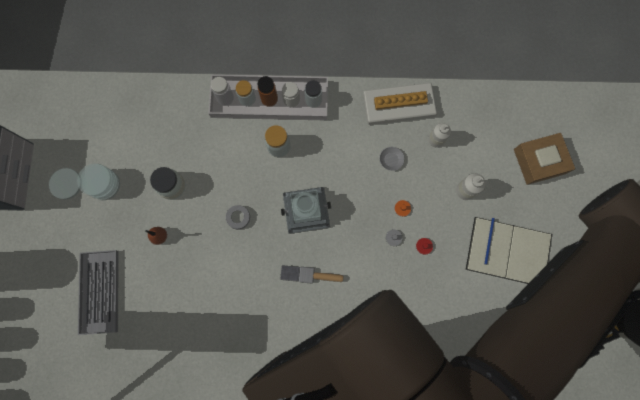

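The scene view shows the grey disk at (239,255), red (211,272) and orange (258,278) look-alikes, the ring at (347,165) and the jar in its holder at (318,200). In the top view the grey disk is at (395,238), red (425,246), orange (403,208), ring (238,217), jar (305,208) and dish (393,158). The lid_disk is the grey steel one, since the orange and red ones are excluded. I'll confirm it in an enlarged crop.

```bash
python3 - <<'E'
import cv2,numpy as np
L=[("top",(395,238)),("top",(238,217)),("top",(305,208)),("scene",(239,255)),("scene",(347,165)),("scene",(318,198))]
t=[]
for n,(u,v) in L:
    im=cv2.imread(f"pics/{n}0.png");c=im[v-33:v+33,u-33:u+33];c=cv2.resize(c,None,fx=4,fy=4,interpolation=cv2.INTER_CUBIC)
    for k in range(3,66,10): # ticks
        for w in(0,1):
            val=(u if w==0 else v)-33+k; p=k*4+2
            cv2.line(c,(p,0) if w==0 else (0,p),(p,6) if w==0 else (6,p),(0,255,255),1)
            cv2.putText(c,str(val),(p-8,15) if w==0 else (8,p+3),0,.3,(0,255,255),1)
    t.append(c)
cv2.imwrite("pics/crop1.png",np.vstack([np.hstack(t[:3]),np.hstack(t[3:])]))
E
```

```text
(no output)
```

View pics/crop1.png

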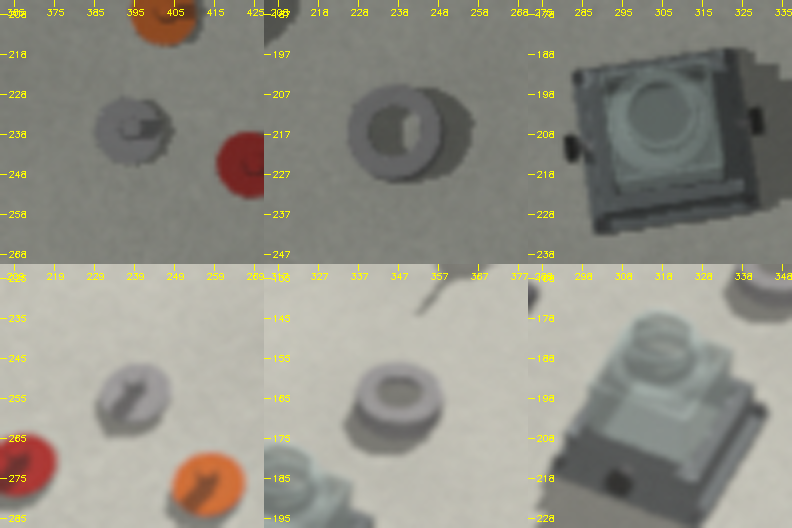

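The crop confirms the plain grey steel disk with its knob at top (394,237) and scene (239,254.5). The ring lies lip up at top (237,217) and scene (347,163.5). The jar rim is at top (304.7,202.5) and scene (316.7,182).

```bash
cat > h.py <<'E'
import numpy as np,pickle
from plant import ctrl
from scipy.spatial.transform import Rotation as R
def ray(s,u,v):
    d=s["pose"][:3,:3]@np.linalg.inv(s["K"])@[u,v,1];return s["pose"][:3,3],d/np.linalg.norm(d)
def tri(L):
    A=0;b=0;P=[]
    for s,u,v in L:
        c,d=ray(s,u,v);M=np.eye(3)-np.outer(d,d);A=A+M;b=b+M@c;P.append((c,M))
    x=np.linalg.solve(A,b);return x,[np.linalg.norm(M@(x-c)) for c,M in P]
def onz(s,u,v,z):
    c,d=ray(s,u,v);return c+d*(z-c[2])/d[2]
def proj(s,p):
    q=s["K"]@(s["pose"][:3,:3].T@(np.array(p)-s["pose"][:3,3]));return q[:2]/q[2]
def delta(pos,yaw,roll=180,pitch=0):
    o=ctrl.get_obs();Rt=R.from_euler("xyz",o["orientation"],degrees=True)
    t=Rt.inv().apply(np.array(pos)-o["tool_pos"])*100
    r=(Rt.inv()*R.from_euler("xyz",[roll,pitch,yaw],degrees=True)).as_rotvec(degrees=True)
    print("clock",o["clock"],"pos",o["tool_pos"].round(4),"rpy",o["orientation"].round(2),"shift cm",t.round(2),"rotvec",r.round(2));return t,r
E
python3 - <<'E'
from h import *
d=pickle.load(open("s0.pkl","rb"));T,S=d["top"],d["scene"]
for n,a,b,z in(("disk",(394,237.2),(239,254.5),.009),("ring",(237,217),(347.2,163.5),.02),("rim",(304.7,202.5),(316.7,182),.112)):
    x,e=tri([(T,*a),(S,*b)]);print(n,x.round(4),np.round(e,4),onz(T,*a,z).round(4),onz(S,*b,z).round(4),"reach",np.hypot(*x[:2]).round(3))
for p in((295,190),(331,190),(288,232)): pass
# jar orientation from holder's edges in top crop (px 573,70)-(733,48)
a=onz(T,272+(573-530)/4,175+68/4,.04);b=onz(T,272+(733-530)/4,175+46/4,.04);print("holder edge",np.degrees(np.arctan2(*(b-a)[1::-1])),np.linalg.norm(a-b))
delta((0.45,-.15,.25),-157)
E
```

```text
disk [ 0.4691 -0.2053  0.0048] [0.0003 0.0003] [ 0.4684 -0.205   0.009 ] [ 0.4718 -0.2071  0.009 ] reach 0.512
ring [0.5136 0.2321 0.0165] [0.001 0.001] [0.5123 0.2308 0.02  ] [0.5161 0.2299 0.02  ] reach 0.564
rim [0.5398 0.0406 0.1122] [0.0002 0.0002] [0.54   0.0408 0.112 ] [0.5395 0.0405 0.112 ] reach 0.541
holder edge -80.59367234412608 0.11135753270183951
clock 0.15 pos [ 0.2669 -0.6196  0.2258] rpy [ 1.7993e+02 -1.0000e-02 -1.5670e+02] shift cm [-35.39  35.89  -2.37] rotvec [ 0.07 -0.01  0.3 ]
```

Careful with the scale: shifts go in shares of 80 cm and turns go in shares of 180 degrees. That gives: -17.5 cm / 80 = -0.2188, 1.3 cm / 80 = 0.0163.

Emit:
send_rows:
  plan:
    - [[-0.0375, 0.0325, 0.0025, 0, 0, 0], [-0.0813, 0.07, 0.005, 0, 0, 0], [-0.1188, 0.1013, 0.0088, 0, 0, 0], [-0.1563, 0.1338, 0.0125, 0, 0, 0], [-0.1938, 0.1663, 0.015, 0, 0, 0], [-0.2188, 0.1875, 0.0163, 0, 0, 0]]
  fingers: 0.5

```text
clock: 0.65
tool_pos: [0.369, -0.41, 0.2132]
orientation: [180.0, 0.0, -156.6]
force: [1.3, 0.1, 0.3]
opening: 0.0532
gripper_force: 0.0
```

Scaled: -17.5 cm / 80 = -0.2188, 1.3 cm / 80 = 0.0163.

Emit:
send_rows:
  plan:
    - [[-0.0375, 0.0325, 0.0025, 0, 0, 0], [-0.0813, 0.07, 0.005, 0, 0, 0], [-0.1188, 0.1013, 0.0088, 0, 0, 0], [-0.1563, 0.1338, 0.0125, 0, 0, 0], [-0.1938, 0.1663, 0.015, 0, 0, 0], [-0.2188, 0.1875, 0.0163, 0, 0, 0], [-0.2188, 0.1875, 0.0163, 0, 0, 0], [-0.2188, 0.1875, 0.0163, 0, 0, 0]]

```text
clock: 1.32
tool_pos: [0.4702, -0.2046, 0.2004]
orientation: [180.0, -0.0, -156.5]
force: [0.1, -0.2, 0.8]
opening: 0.044
gripper_force: 0.0
```

```bash
python3 - <<'E'
from h import *
import cv2
s=ctrl.snapshot("wrist");pickle.dump(s,open("w1.pkl","wb"));cv2.imwrite("pics/w1.png",s["img"][:,:,::-1])
print(proj(s,(.469,-.205,.009)));delta((.469,-.205,.11),-157)
E
```

```text
[314.63782554 172.87433382]
clock 1.3667 pos [ 0.4698 -0.2055  0.2004] rpy [ 1.7999e+02 -3.0000e-02 -1.5660e+02] shift cm [0.05 0.07 9.04] rotvec [ 0.01 -0.03  0.4 ]
```

Scaled: 8 cm / 80 = 0.1, 6 cm / 80 = 0.075.

Emit:
send_rows:
  plan:
    - [[0, 0, 0.0375, 0, 0, 0], [0, 0, 0.075, 0, 0, 0], [0, 0, 0.1, 0, 0, 0], [0, 0, 0.1, 0, 0, 0], [0, 0, 0.1, 0, 0, 0]]

```text
clock: 1.78
tool_pos: [0.4688, -0.207, 0.1202]
orientation: [180.0, -0.1, -156.8]
force: [0.1, 0.3, 0.2]
opening: 0.0433
gripper_force: 0.0
```

```bash
cat > mos.py <<'E'
import cv2,numpy as np
def mos(L,out,h=50,f=4):
    t=[]
    for im,u,v in L:
        u,v=int(u),int(v);c=cv2.resize(im[v-h:v+h,u-h:u+h],None,fx=f,fy=f,interpolation=cv2.INTER_CUBIC)
        for k in range(0,2*h):
            p=k*f+f//2
            if (u-h+k)%10==0: cv2.line(c,(p,0),(p,6),(0,255,255),1);cv2.putText(c,str(u-h+k),(p-8,15),0,.3,(0,255,255),1)
            if (v-h+k)%10==0: cv2.line(c,(0,p),(6,p),(0,255,255),1);cv2.putText(c,str(v-h+k),(8,p+3),0,.3,(0,255,255),1)
        t.append(c)
    cv2.imwrite(out,np.hstack(t))
E
python3 - <<'E'
from h import *
import cv2
from mos import mos
s=ctrl.snapshot("wrist");pickle.dump(s,open("w2.pkl","wb"));cv2.imwrite("pics/w2.png",s["img"][:,:,::-1])
q=proj(s,(.469,-.205,.009));print(q)
mos([(cv2.imread("pics/w1.png"),315,173),(cv2.imread("pics/w2.png"),*q)],"pics/c2.png",66,3)
E
```

```text
[316.48156804 196.53484315]
```

View pics/c2.png

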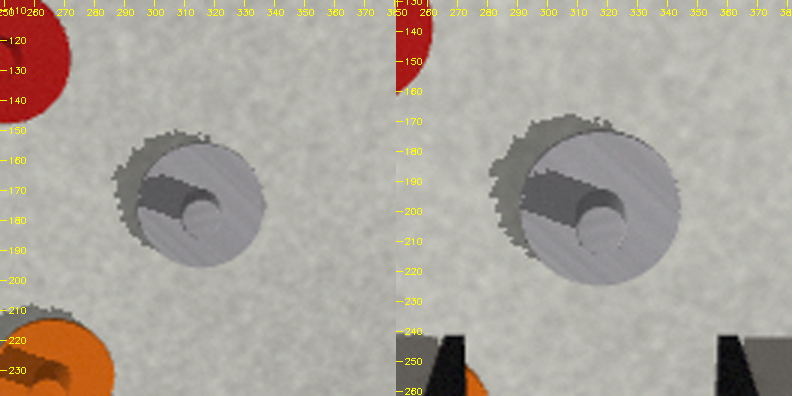

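The wrist crops show the grey flange centred at (315.8,174.8) from high up and at (318.0,199.0) from lower down. The red and orange disks are clear of the grasp.

```bash
python3 - <<'E'
from h import *
a,b=(pickle.load(open(f"w{i}.pkl","rb")) for i in(1,2));S=pickle.load(open("s0.pkl","rb"))
print(tri([(a,315.8,174.8),(b,318,199)]))
print(tri([(a,315.8,174.8),(b,318,199),(S["top"],394,237.2),(S["scene"],239,254.5)]))
p=onz(b,318,199,.009);q=onz(a,315.8,174.8,.009);print(p,q)
m=(p+q)/2
delta((m[0],m[1],.0135),-156.7)
E
```

```text
(array([ 0.47023728, -0.20307819,  0.00999447]), [np.float64(1.3132047527236494e-05), np.float64(1.3132047527219416e-05)])
(array([ 0.47017446, -0.204122  ,  0.00673056]), [np.float64(0.0015188993697733504), np.float64(0.0017162304494482501), np.float64(0.0018785166516329453), np.float64(0.0017201666237615966)])
[ 0.47050815 -0.20293524  0.009     ] [ 0.47045366 -0.20299424  0.009     ]
clock 1.8333 pos [ 0.4699 -0.2069  0.1214] rpy [-1.7997e+02 -1.0000e-02 -1.5674e+02] shift cm [-0.21  0.35 10.79] rotvec [-0.03 -0.01 -0.04]
```

Scaled: 10.6 cm / 80 = 0.1325, 0.35 cm / 80 = 0.0044.

Emit:
send_rows:
  plan:
    - [[-0.0025, 0.0044, 0.0375, 0, 0, 0], [-0.0025, 0.0044, 0.075, 0, 0, 0], [-0.0025, 0.0044, 0.1063, 0, 0, 0], [-0.0025, 0.0044, 0.125, 0, 0, 0], [-0.0025, 0.0044, 0.1325, 0, 0, 0], [-0.0025, 0.0044, 0.1325, 0, 0, 0]]

```text
clock: 2.33
tool_pos: [0.4705, -0.2023, 0.0147]
orientation: [180.0, -0.0, -156.7]
force: [-0.2, 0.4, 0.8]
opening: 0.0438
gripper_force: 0.0
```

Emit:
send_rows:
  plan:
    - [[0, 0, 0, 0, 0, 0], [0, 0, 0, 0, 0, 0], [0, 0, 0, 0, 0, 0], [0, 0, 0, 0, 0, 0], [0, 0, 0, 0, 0, 0], [0, 0, 0, 0, 0, 0]]
  fingers: 0

```text
clock: 2.83
tool_pos: [0.4707, -0.2019, 0.0152]
orientation: [-180.0, 0.1, -156.7]
force: [-1.1, 1.1, 4.8]
opening: 0.012
gripper_force: 30.0
```

Scaled: -18 cm / 80 = -0.225, -16 cm / 80 = -0.2.

Emit:
send_rows:
  plan:
    - [[0, 0, -0.0125, 0, 0, 0], [0, 0, -0.05, 0, 0, 0], [0, 0, -0.1, 0, 0, 0], [0, 0, -0.15, 0, 0, 0], [0, 0, -0.2, 0, 0, 0], [0, 0, -0.225, 0, 0, 0], [0, 0, -0.225, 0, 0, 0]]

```text
clock: 3.42
tool_pos: [0.4728, -0.2025, 0.201]
orientation: [-179.7, 0.5, -156.6]
force: [-0.3, -0.8, -0.8]
opening: 0.0127
gripper_force: 30.0
```

```bash
python3 - <<'E'
from h import *
delta((.5,.015,.2),-156.7)
E
```

```text
clock 3.4167 pos [ 0.4728 -0.2025  0.201 ] rpy [-179.7     0.46 -156.64] shift cm [-11.12  18.89   0.09] rotvec [-0.3   0.46  0.06]
```

Emit:
send_rows:
  plan:
    - [[-0.025, 0.025, 0, 0, 0, 0], [-0.0588, 0.0588, 0, 0, 0, 0], [-0.0925, 0.0925, 0, 0, 0, 0], [-0.1275, 0.1263, 0, 0, 0, 0], [-0.1625, 0.16, 0, 0, 0, 0], [-0.1963, 0.1938, 0, 0, 0, 0], [-0.225, 0.2225, 0, 0, 0, 0], [-0.2463, 0.2438, 0, 0, 0, 0]]

```text
clock: 4.08
tool_pos: [0.5744, 0.0577, 0.1947]
orientation: [180.0, -0.0, -156.6]
force: [0.1, -0.2, -0.7]
opening: 0.0128
gripper_force: 30.0
```

Emit:
send_rows:
  plan:
    - [[0, 0, 0, 0, 0, 0], [0, 0, 0, 0, 0, 0], [0, 0, 0, 0, 0, 0]]

```text
clock: 4.33
tool_pos: [0.5734, 0.055, 0.1944]
orientation: [180.0, -0.1, -156.7]
force: [-0.1, -0.1, -0.6]
opening: 0.0128
gripper_force: 30.0
```

```bash
python3 - <<'E'
from h import *
import cv2
s=ctrl.snapshot("wrist");pickle.dump(s,open("w3.pkl","wb"));cv2.imwrite("pics/w3.png",s["img"][:,:,::-1])
print(proj(s,(.54,.0407,.112)));delta((.545,.042,.2),-156.7)
E
```

```text
[314.70731998 159.07392623]
clock 4.3833 pos [0.5734 0.0546 0.1946] rpy [ 1.8000e+02 -4.0000e-02 -1.5671e+02] shift cm [ 3.11 -0.03 -0.54] rotvec [ 0.   -0.04 -0.01]
```

Scaled: 3 cm / 80 = 0.0375, 1.5 cm / 80 = 0.0188.

Emit:
send_rows:
  plan:
    - [[0.0188, 0, 0, 0, 0, 0], [0.0375, 0, 0, 0, 0, 0], [0.0375, 0, 0, 0, 0, 0], [0.0375, 0, 0, 0, 0, 0], [0.0375, 0, 0, 0, 0, 0]]

```text
clock: 4.8
tool_pos: [0.5467, 0.0427, 0.1951]
orientation: [-180.0, 0.1, -156.7]
force: [0.1, -1.4, -1.2]
opening: 0.0127
gripper_force: 30.0
```

```bash
python3 - <<'E'
from h import *
import cv2
from mos import mos
s=ctrl.snapshot("wrist");pickle.dump(s,open("w4.pkl","wb"));cv2.imwrite("pics/w4.png",s["img"][:,:,::-1])
a=pickle.load(open("w3.pkl","rb"))
q=proj(s,(.54,.0407,.112));p=proj(a,(.54,.0407,.112));print(q);delta((.54,.041,.2),-156.7)
h=66
f=lambda n,q:(cv2.imread(n),np.clip(q[0],h,640-h),np.clip(q[1],h,400-h))
x=f("pics/w3.png",p);y=f("pics/w4.png",q);print(x[1:],y[1:])
mos([x,y],"pics/c3.png",h,3)
E
```

```text
[315.67923076 196.90908453]
clock 4.85 pos [0.5468 0.0429 0.1949] rpy [-1.8000e+02  4.0000e-02 -1.5674e+02] shift cm [ 0.7   0.1  -0.51] rotvec [-0.    0.04 -0.04]
(np.float64(314.7073199788112), np.float64(159.0739262272573)) (np.float64(315.6792307626044), np.float64(196.90908452991536))
```

View pics/c3.png

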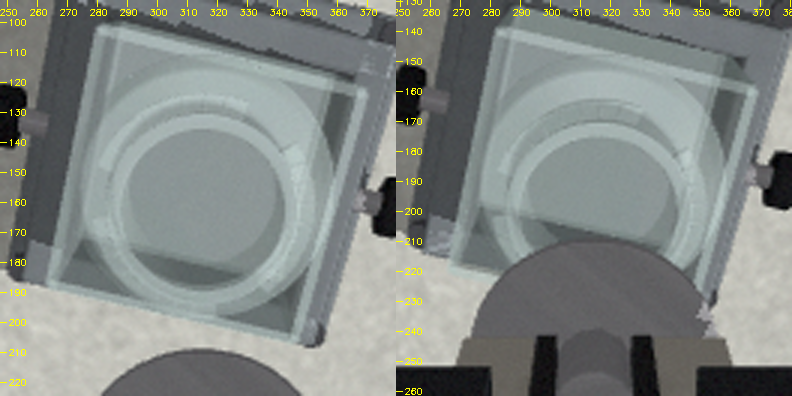

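Both views show the mouth clearly. The rim centre is at (315.5,162) in the first and about (318.5,202.7) in the second. The held disk hangs level between the fingers with its knob centred at u≈316.

```bash
python3 - <<'E'
from h import *
a,b=(pickle.load(open(f"w{i}.pkl","rb")) for i in(3,4))
print(tri([(a,315.5,162),(b,318.5,202.7)]))
p=onz(a,315.5,162,.112);q=onz(b,318.5,202.7,.112);print(p,q)
# held disk flange top arc in view 2: row 130+238/3 at knob column; flange top z ~ TCP-.0055
for s,n in((b,4),(a,3)): print(n,[proj(s,np.array(t)).round(1) for t in [[.5468,.0429,.1949-.0055]]])
R0=R.from_euler("xyz",[180,0,-156.7],degrees=True)
print("arc row pred",proj(b,np.array([.5468,.0429,.1949-.0065])+R0.apply([.023,0,0])),"seen 209.3")
print("arc row pred1",proj(a,np.array([.5734,.0546,.1946-.0065])+R0.apply([.023,0,0])),"seen",93+348/3)
delta((.5398,.0402,.14),-156.7)
E
```

```text
(array([0.53806189, 0.0412092 , 0.13138111]), [np.float64(0.0007055233266053687), np.float64(0.0007055233266054358)])
[0.54176788 0.04210046 0.112     ] [0.54341692 0.04453485 0.112     ]
4 [array([314.9, 250.5])]
3 [array([313.5, 199.6])]
arc row pred [314.84571923 210.30174702] seen 209.3
arc row pred1 [313.88977481 209.80613291] seen 209.0
clock 4.85 pos [0.5468 0.0429 0.1949] rpy [-1.8000e+02  4.0000e-02 -1.5674e+02] shift cm [0.75 0.03 5.49] rotvec [-0.    0.04 -0.04]
```

Scaled: 6.3 cm / 80 = 0.0788, 0.15 cm / 80 = 0.0019.

Emit:
send_rows:
  plan:
    - [[0.0063, 0.0019, 0, 0, 0, 0], [0.0063, 0.0019, 0.025, 0, 0, 0], [0.0063, 0.0019, 0.05, 0, 0, 0], [0.0063, 0.0019, 0.0688, 0, 0, 0], [0.0063, 0.0019, 0.0788, 0, 0, 0], [0.0063, 0.0019, 0.0788, 0, 0, 0], [0.0063, 0.0019, 0.0788, 0, 0, 0]]

```text
clock: 5.43
tool_pos: [0.5414, 0.0426, 0.1317]
orientation: [-180.0, -0.0, -156.7]
force: [0.4, 1.8, 0.3]
opening: 0.0128
gripper_force: 30.0
```

Scaled: 0.6 cm / 80 = 0.0075, 0.5 cm / 80 = 0.0063.

Emit:
send_rows:
  plan:
    - [[0, 0, 0.0013, 0, 0, 0], [0, 0, 0.0025, 0, 0, 0], [0, 0, 0.0038, 0, 0, 0], [0, 0, 0.005, 0, 0, 0], [0, 0, 0.0063, 0, 0, 0], [0, 0, 0.0075, 0, 0, 0], [0, 0, 0.0075, 0, 0, 0]]

```text
clock: 6.02
tool_pos: [0.5412, 0.0426, 0.1254]
orientation: [180.0, -0.0, -156.7]
force: [0.7, -0.1, -0.7]
opening: 0.0127
gripper_force: 30.0
```

Scaled: 0.3 cm / 80 = 0.0038, 0.25 cm / 80 = 0.0031.

Emit:
send_rows:
  plan:
    - [[0, 0, 0.0013, 0, 0, 0], [0, 0, 0.0019, 0, 0, 0], [0, 0, 0.0025, 0, 0, 0], [0, 0, 0.0031, 0, 0, 0], [0, 0, 0.0038, 0, 0, 0], [0, 0, 0.0038, 0, 0, 0]]

```text
clock: 6.52
tool_pos: [0.5416, 0.0427, 0.1226]
orientation: [-180.0, 0.0, -156.7]
force: [1.8, -1.2, 0.1]
opening: 0.0129
gripper_force: 30.0
```

```bash
python3 - <<'E'
from h import *
o=ctrl.get_obs();print(o["force"],o["moment"],o["tool_pos"])
E
```

```text
[ 1.80225072 -1.22882157  0.05633834] [-0.16640167 -0.45724555 -0.00324278] [0.54155045 0.04268341 0.12264191]
```

Scaled: 0.2 cm / 80 = 0.0025, 0.15 cm / 80 = 0.0019.

Emit:
send_rows:
  plan:
    - [[0, 0, 0.0006, 0, 0, 0], [0, 0, 0.0013, 0, 0, 0], [0, 0, 0.0019, 0, 0, 0], [0, 0, 0.0025, 0, 0, 0], [0, 0, 0.0025, 0, 0, 0]]

```text
clock: 6.93
tool_pos: [0.5417, 0.0427, 0.1212]
orientation: [-180.0, 0.1, -156.7]
force: [0.2, -0.2, 5.3]
opening: 0.0124
gripper_force: 30.0
```

Emit:
send_rows:
  plan:
    - [[0, 0, 0, 0, 0, 0], [0, 0, 0, 0, 0, 0], [0, 0, 0, 0, 0, 0], [0, 0, 0, 0, 0, 0]]
  fingers: 0.5

```text
clock: 7.27
tool_pos: [0.5408, 0.0426, 0.1202]
orientation: [180.0, -0.1, -156.7]
force: [0.5, -0.2, -1.0]
opening: 0.0335
gripper_force: 0.0
```

Scaled: -8 cm / 80 = -0.1, -6 cm / 80 = -0.075.

Emit:
send_rows:
  plan:
    - [[0, 0, -0.0125, 0, 0, 0], [0, 0, -0.0375, 0, 0, 0], [0, 0, -0.075, 0, 0, 0], [0, 0, -0.1, 0, 0, 0], [0, 0, -0.1, 0, 0, 0], [0, 0, -0.1, 0, 0, 0]]

```text
clock: 7.77
tool_pos: [0.5419, 0.043, 0.2024]
orientation: [180.0, 0.2, -156.7]
force: [-0.3, 0.7, -0.6]
opening: 0.0438
gripper_force: 0.0
```

```bash
python3 - <<'E'
from h import *
import cv2
from mos import mos
s=ctrl.snapshot("wrist");pickle.dump(s,open("w5.pkl","wb"));cv2.imwrite("pics/w5.png",s["img"][:,:,::-1])
t=ctrl.snapshot("scene");pickle.dump(t,open("sc5.pkl","wb"));cv2.imwrite("pics/sc5.png",t["img"][:,:,::-1])
q=proj(s,(.5415,.0425,.115));r=proj(t,(.5415,.0425,.115));print(q,r)
mos([(cv2.imread("pics/w5.png"),*q),(cv2.resize(cv2.imread("pics/sc5.png"),None,fx=2,fy=2,interpolation=cv2.INTER_CUBIC),*(2*r))],"pics/c5.png",66,3)
delta((.5136,.2305,.14),46)
E
```

```text
[314.20021871 202.80973861] [317.74429502 181.089215  ]
clock 7.8667 pos [0.5407 0.0426 0.2003] rpy [ 1.7998e+02 -3.0000e-02 -1.5670e+02] shift cm [-4.94 18.33  6.03] rotvec [-4.000e-02 -4.000e-02  1.573e+02]
```

View pics/c5.png

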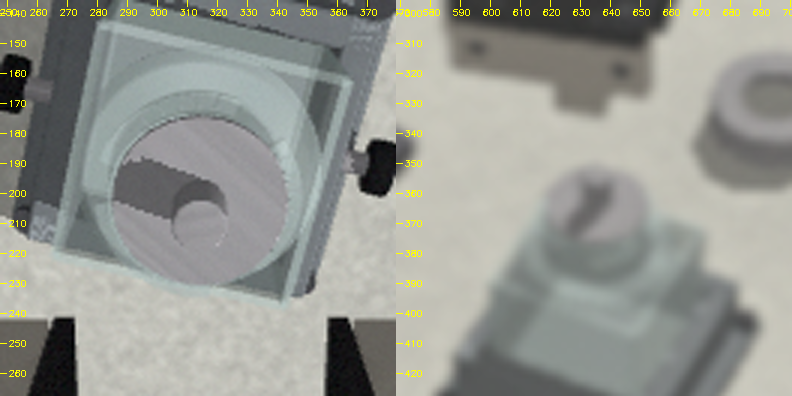

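The disk is seated flat and let go. Its flange is centred at wrist (314.3,202.3), which matches the centre I felt at (0.5415, 0.0427). Next I go to the ring, with the wrist wound back to allow about 320 degrees of clockwise travel.

Scaled: 18.3 cm / 80 = 0.2288, 15.7 cm / 80 = 0.1963, -48.2 degrees / 180 = -0.2678.

Emit:
send_rows:
  plan:
    - [[-0.0088, 0.0325, 0, 0, 0, -0.0389], [-0.0175, 0.065, 0, 0, 0, -0.0778], [-0.0263, 0.0988, 0, 0, 0, -0.1167], [-0.035, 0.1313, 0, 0, 0, -0.1556], [-0.0438, 0.1638, 0, 0, 0, -0.1944], [-0.0525, 0.1963, 0, 0, 0, -0.2333], [-0.0613, 0.2288, 0, 0, 0, -0.2678]]
  fingers: 1

```text
clock: 8.45
tool_pos: [0.5129, 0.231, 0.1994]
orientation: [179.9, -0.1, -108.1]
force: [0.2, -0.6, 0.5]
opening: 0.0841
gripper_force: 0.0
```

Scaled: -48.2 degrees / 180 = -0.2678.

Emit:
send_rows:
  plan:
    - [[0, 0, 0, 0, 0, -0.0389], [0, 0, 0, 0, 0, -0.0778], [0, 0, 0, 0, 0, -0.1167], [0, 0, 0, 0, 0, -0.1556], [0, 0, 0, 0, 0, -0.1944], [0, 0, 0, 0, 0, -0.2333], [0, 0, 0, 0, 0, -0.2678]]

```text
clock: 9.03
tool_pos: [0.5132, 0.2297, 0.1993]
orientation: [179.9, -0.0, -59.9]
force: [-0.0, -0.1, -0.7]
opening: 0.0874
gripper_force: 0.0
```

Scaled: -48.2 degrees / 180 = -0.2678.

Emit:
send_rows:
  plan:
    - [[0, 0, 0, 0, 0, -0.0389], [0, 0, 0, 0, 0, -0.0778], [0, 0, 0, 0, 0, -0.1167], [0, 0, 0, 0, 0, -0.1556], [0, 0, 0, 0, 0, -0.1944], [0, 0, 0, 0, 0, -0.2333], [0, 0, 0, 0, 0, -0.2678]]

```text
clock: 9.62
tool_pos: [0.5132, 0.2297, 0.1993]
orientation: [179.9, 0.1, -11.7]
force: [-0.6, -0.6, -0.2]
opening: 0.0874
gripper_force: 0.0
```

Scaled: -48.2 degrees / 180 = -0.2678.

Emit:
send_rows:
  plan:
    - [[0, 0, 0, 0, 0, -0.0389], [0, 0, 0, 0, 0, -0.0778], [0, 0, 0, 0, 0, -0.1167], [0, 0, 0, 0, 0, -0.1556], [0, 0, 0, 0, 0, -0.1944], [0, 0, 0, 0, 0, -0.2333], [0, 0, 0, 0, 0, -0.2678], [0, 0, 0, 0, 0, -0.2678]]

```text
clock: 10.28
tool_pos: [0.5133, 0.2297, 0.1994]
orientation: [180.0, 0.1, 36.4]
force: [-0.8, 0.5, -0.2]
opening: 0.0875
gripper_force: 0.0
```

```bash
python3 - <<'E'
from h import *
import cv2
s=ctrl.snapshot("wrist");pickle.dump(s,open("w6.pkl","wb"));cv2.imwrite("pics/w6.png",s["img"][:,:,::-1])
print(ctrl.get_obs()["joint_pos"].round(1),proj(s,(.5136,.2305,.02)));delta((.5136,.2305,.12),36)
E
```

```text
[ 44.   11.2 -15.9  -0.  -63.   82. ] [313.77354359 178.13364358]
clock 10.3333 pos [0.5134 0.2298 0.1995] rpy [1.7999e+02 1.2000e-01 3.5990e+01] shift cm [ 0.08 -0.05  7.95] rotvec [ 0.01  0.12 -0.01]
```

Scaled: 8 cm / 80 = 0.1, 6 cm / 80 = 0.075.

Emit:
send_rows:
  plan:
    - [[0, 0, 0.0375, 0, 0, 0], [0, 0, 0.075, 0, 0, 0], [0, 0, 0.1, 0, 0, 0], [0, 0, 0.1, 0, 0, 0], [0, 0, 0.1, 0, 0, 0]]

```text
clock: 10.75
tool_pos: [0.5134, 0.2295, 0.1197]
orientation: [180.0, 0.2, 36.0]
force: [1.1, -1.0, 0.2]
opening: 0.0878
gripper_force: 0.0
```

```bash
python3 - <<'E'
from h import *
import cv2
from mos import mos
s=ctrl.snapshot("wrist");pickle.dump(s,open("w7.pkl","wb"));cv2.imwrite("pics/w7.png",s["img"][:,:,::-1])
q=proj(s,(.5136,.2305,.02));print(q)
mos([(cv2.imread("pics/w6.png"),314,178),(cv2.imread("pics/w7.png"),*q)],"pics/c7.png",66,3)
E
```

```text
[313.26251672 201.1601885 ]
```

View pics/c7.png

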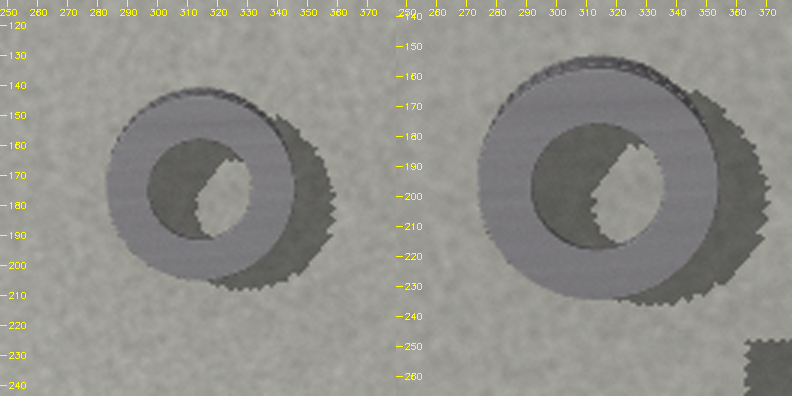

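The ring's lip is centred at (314.3,174.7) from high up and (314.0,196.5) from lower down.

```bash
python3 - <<'E'
from h import *
a,b=(pickle.load(open(f"w{i}.pkl","rb")) for i in(6,7))
print(tri([(a,314.3,174.7),(b,314,196.5)]))
p=onz(a,314.3,174.7,.02);q=onz(b,314,196.5,.02);print(p,q);m=(p+q)/2
delta((m[0],m[1],.006),36)
E
```

```text
(array([0.5161178 , 0.23162662, 0.01574942]), [np.float64(3.5774289247879385e-05), np.float64(3.577428924786551e-05)])
[0.51689934 0.23224436 0.02      ] [0.51719008 0.23235605 0.02      ]
clock 10.8 pos [0.5143 0.2302 0.1211] rpy [1.7997e+02 2.0000e-02 3.6010e+01] shift cm [ 3.500e-01 -1.000e-02  1.151e+01] rotvec [0.03 0.02 0.01]
```

Scaled: 11.3 cm / 80 = 0.1413, 10.7 cm / 80 = 0.1338.

Emit:
send_rows:
  plan:
    - [[0.0038, 0, 0.0375, 0, 0, 0], [0.0038, 0, 0.075, 0, 0, 0], [0.0038, 0, 0.1125, 0, 0, 0], [0.0038, 0, 0.1338, 0, 0, 0], [0.0038, 0, 0.1413, 0, 0, 0], [0.0038, 0, 0.1413, 0, 0, 0]]

```text
clock: 11.3
tool_pos: [0.5166, 0.232, 0.0075]
orientation: [180.0, 0.0, 36.1]
force: [-0.1, 0.3, -0.1]
opening: 0.0877
gripper_force: 0.0
```

Emit:
send_rows:
  plan:
    - [[0, 0, 0, 0, 0, 0], [0, 0, 0, 0, 0, 0], [0, 0, 0, 0, 0, 0], [0, 0, 0, 0, 0, 0]]
  fingers: 0

```text
clock: 11.63
tool_pos: [0.517, 0.2325, 0.0089]
orientation: [-180.0, -0.1, 36.1]
force: [0.1, -0.2, 0.5]
opening: 0.0666
gripper_force: 0.0
```

Scaled: -17 cm / 80 = -0.2125, -14 cm / 80 = -0.175.

Emit:
send_rows:
  plan:
    - [[0, 0, -0.0063, 0, 0, 0], [0, 0, -0.0375, 0, 0, 0], [0, 0, -0.075, 0, 0, 0], [0, 0, -0.125, 0, 0, 0], [0, 0, -0.175, 0, 0, 0], [0, 0, -0.2125, 0, 0, 0], [0, 0, -0.2125, 0, 0, 0]]

```text
clock: 12.22
tool_pos: [0.5194, 0.2338, 0.1858]
orientation: [180.0, -0.7, 36.2]
force: [0.6, 0.6, -0.5]
opening: 0.0656
gripper_force: 30.0
```

```bash
python3 - <<'E'
from h import *
o=ctrl.get_obs();print(o["moment"],o["joint_pos"].round(1))
delta((.5416,.0427,.16),36)
E
```

```text
[ 0.02582233 -0.08124722  0.01385097] [ 44.   12.  -16.8   0.1 -60.5  82.1]
clock 12.2167 pos [0.5194 0.2338 0.1858] rpy [179.97  -0.69  36.17] shift cm [-9.52 16.74  2.48] rotvec [ 0.03 -0.69  0.17]
```

Scaled: 16.8 cm / 80 = 0.21, 14.6 cm / 80 = 0.1825.

Emit:
send_rows:
  plan:
    - [[-0.0125, 0.025, 0, 0, 0, 0], [-0.03, 0.0563, 0, 0, 0, 0], [-0.0475, 0.0875, 0, 0, 0, 0], [-0.065, 0.1188, 0, 0, 0, 0], [-0.0825, 0.15, 0, 0, 0, 0], [-0.1, 0.1825, 0, 0, 0, 0], [-0.115, 0.21, 0, 0, 0, 0], [-0.115, 0.21, 0, 0, 0, 0]]

```text
clock: 12.88
tool_pos: [0.5406, 0.0385, 0.1781]
orientation: [180.0, 0.0, 35.9]
force: [-0.0, 1.2, -1.3]
opening: 0.0654
gripper_force: 30.0
```

```bash
python3 - <<'E'
from h import *
import cv2
s=ctrl.snapshot("wrist");pickle.dump(s,open("w8.pkl","wb"));cv2.imwrite("pics/w8.png",s["img"][:,:,::-1])
t=ctrl.snapshot("scene");pickle.dump(t,open("sc8.pkl","wb"));cv2.imwrite("pics/sc8.png",t["img"][:,:,::-1])
o=ctrl.get_obs();print(o["joint_pos"].round(1),o["moment"])
delta((.5416,.0427,.16),36)
x=o["tool_pos"];q=proj(s,x);r=proj(t,x);print(q,r)
A=cv2.imread("pics/w8.png")[200:400,214:414];B=cv2.imread("pics/sc8.png");u,v=int(r[0]),int(r[1]);B=B[v-33:v+33,u-33:u+33]
cv2.imwrite("pics/c8.png",np.hstack([cv2.resize(A,(400,400)),cv2.resize(B,(400,400),interpolation=cv2.INTER_CUBIC)]))
print(u-33,v-33)
for dz in(.013,.02,.03): # lip top above TCP: predicted rows of near/far edge
    c=x+[0,0,dz-0];Rt=R.from_euler("xyz",o["orientation"],degrees=True)
    print(dz,[proj(s,c+Rt.apply(k)).round(1) for k in([.033,0,0],[.018,0,0],[-.018,0,0])])
E
```

```text
[ 25.   10.3 -20.1  -0.  -59.6 100.9] [-0.1159188   0.07467645 -0.00444952]
clock 12.9833 pos [0.5409 0.041  0.1781] rpy [ 1.800e+02 -3.000e-02  3.598e+01] shift cm [ 0.15 -0.1   1.81] rotvec [ 0.   -0.03 -0.02]
[310.47430911 256.78873585] [317.27692108 164.00708552]
284 131
0.013 [array([309.9, 205.7]), array([310. , 235.4]), array([310.3, 300.3])]
0.02 [array([309.7, 210.6]), array([309.8, 241.6]), array([310.2, 308.7])]
0.03 [array([309.3, 218.6]), array([309.5, 251.3]), array([309.9, 322. ])]
```

View pics/c8.png

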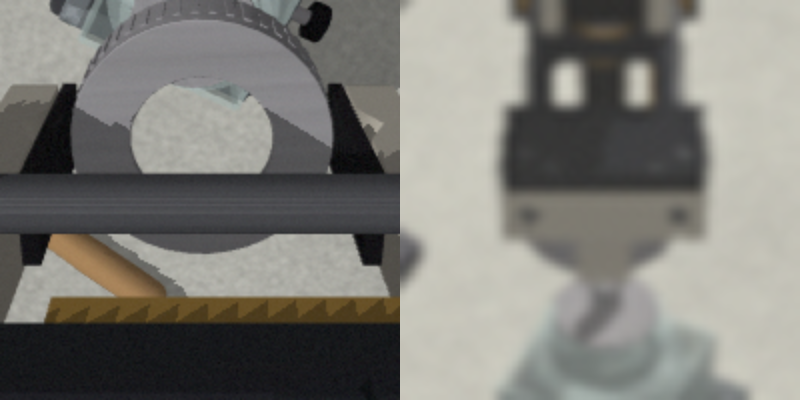

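The ring is held level. Its lip spans rows 210 to 326 and columns 249.5 to 380.5, and the opening's far edge is at row 239.5. I'll fit its place in the hand.

```bash
python3 - <<'E'
from h import *
from scipy.optimize import least_squares
s=pickle.load(open("w8.pkl","rb"));Rt=R.from_euler("xyz",[180,0,36],degrees=True);x=np.array([.5409,.041,.1781])
th=np.linspace(0,2*np.pi,180)
def f(p):
    c=x+Rt.apply([p[0],p[1],0])+[0,0,p[2]]
    o=np.array([proj(s,c+Rt.apply([.033*np.cos(t),.033*np.sin(t),0])) for t in th]);i=np.array([proj(s,c+Rt.apply([.018*np.cos(t),.018*np.sin(t),0])) for t in th])
    return [o[:,1].min()-210,o[:,1].max()-326,o[:,0].min()-249.5,o[:,0].max()-380.5,i[:,1].min()-239.5,i[:,0].min()-279.5,i[:,0].max()-350]
r=least_squares(f,[0,0,.012]);print(r.x,np.round(r.fun,1))
# check against disk seen in hand earlier (w4), and seated disc (w5) at TCP
E
```

```text
[-0.00334099  0.0023279   0.00974332] [ 0.2  0.3  0.2 -0.4 -0.4 -0.1  0.4]
```

```bash
python3 - <<'E'
from h import *
delta((.5427,.0436,.130),36)
E
```

```text
clock 12.9833 pos [0.5409 0.041  0.1781] rpy [ 1.800e+02 -3.000e-02  3.598e+01] shift cm [ 0.29 -0.1   4.81] rotvec [ 0.   -0.03 -0.02]
```

Scaled: 4.6 cm / 80 = 0.0575, -0.05 cm / 80 = -0.0006.

Emit:
send_rows:
  plan:
    - [[0.0025, -0.0006, 0.0188, 0, 0, 0], [0.0025, -0.0006, 0.0375, 0, 0, 0], [0.0025, -0.0006, 0.0525, 0, 0, 0], [0.0025, -0.0006, 0.0575, 0, 0, 0], [0.0025, -0.0006, 0.0575, 0, 0, 0], [0.0025, -0.0006, 0.0575, 0, 0, 0]]

```text
clock: 13.48
tool_pos: [0.5425, 0.0441, 0.1321]
orientation: [180.0, -0.0, 36.2]
force: [0.3, -0.4, 0.5]
opening: 0.0656
gripper_force: 30.0
```

Emit:
send_rows:
  plan:
    - [[0, 0, 0, 0, 0, 0], [0, 0, 0, 0, 0, 0]]

```text
clock: 13.65
tool_pos: [0.5428, 0.0439, 0.1325]
orientation: [180.0, -0.1, 36.1]
force: [0.3, -0.4, -0.9]
opening: 0.0653
gripper_force: 30.0
```

```bash
python3 - <<'E'
from h import *
delta((.5427,.0436,.130),36)
E
```

```text
clock 13.65 pos [0.5428 0.0439 0.1325] rpy [ 1.7998e+02 -8.0000e-02  3.6130e+01] shift cm [-0.03  0.02  0.25] rotvec [ 0.02 -0.08  0.13]
```

Scaled: 1 cm / 80 = 0.0125, 0.95 cm / 80 = 0.0119.

Emit:
send_rows:
  plan:
    - [[0, 0, 0.0025, 0, 0, 0], [0, 0, 0.005, 0, 0, 0], [0, 0, 0.0075, 0, 0, 0], [0, 0, 0.0088, 0, 0, 0], [0, 0, 0.01, 0, 0, 0], [0, 0, 0.0113, 0, 0, 0], [0, 0, 0.0119, 0, 0, 0], [0, 0, 0.0125, 0, 0, 0]]

```text
clock: 14.32
tool_pos: [0.5423, 0.0435, 0.1215]
orientation: [-180.0, 0.0, 36.1]
force: [-0.2, -0.3, -0.9]
opening: 0.0652
gripper_force: 30.0
```

Scaled: 0.2 cm / 80 = 0.0025, 0.15 cm / 80 = 0.0019.

Emit:
send_rows:
  plan:
    - [[0, 0, 0.0006, 0, 0, 0], [0, 0, 0.0013, 0, 0, 0], [0, 0, 0.0019, 0, 0, 0], [0, 0, 0.0025, 0, 0, 0], [0, 0, 0.0025, 0, 0, 0]]

```text
clock: 14.73
tool_pos: [0.5422, 0.0435, 0.1195]
orientation: [-180.0, 0.0, 36.1]
force: [0.4, 0.1, -1.5]
opening: 0.0653
gripper_force: 30.0
```

Scaled: 0.2 cm / 80 = 0.0025, 0.15 cm / 80 = 0.0019.

Emit:
send_rows:
  plan:
    - [[0, 0, 0.0006, 0, 0, 0], [0, 0, 0.0013, 0, 0, 0], [0, 0, 0.0019, 0, 0, 0], [0, 0, 0.0025, 0, 0, 0], [0, 0, 0.0025, 0, 0, 0]]

```text
clock: 15.15
tool_pos: [0.5422, 0.0435, 0.1175]
orientation: [-180.0, 0.0, 36.1]
force: [-0.7, 0.4, -0.8]
opening: 0.0655
gripper_force: 30.0
```

Scaled: 0.15 cm / 80 = 0.0019, 0.1 cm / 80 = 0.0013.

Emit:
send_rows:
  plan:
    - [[0, 0, 0.0006, 0, 0, 0], [0, 0, 0.0013, 0, 0, 0], [0, 0, 0.0019, 0, 0, 0], [0, 0, 0.0019, 0, 0, 0]]

```text
clock: 15.48
tool_pos: [0.5422, 0.0435, 0.116]
orientation: [-180.0, 0.0, 36.1]
force: [0.6, 0.7, -0.5]
opening: 0.0654
gripper_force: 30.0
```

Scaled: 0.1 cm / 80 = 0.0013, 0.05 cm / 80 = 0.0006.

Emit:
send_rows:
  plan:
    - [[0, 0, 0.0006, 0, 0, 0], [0, 0, 0.0013, 0, 0, 0], [0, 0, 0.0013, 0, 0, 0]]

```text
clock: 15.73
tool_pos: [0.5422, 0.0435, 0.115]
orientation: [-180.0, 0.0, 36.1]
force: [0.2, 0.0, -0.4]
opening: 0.0651
gripper_force: 30.0
```

```bash
python3 - <<'E'
from h import *
o=ctrl.get_obs();print(o["force"],o["moment"],o["tool_pos"],o["joint_pos"][5])
E
```

```text
[ 0.20685024  0.01742756 -0.39681632] [-0.11609372  0.08875137 -0.00808028] [0.5422244  0.04352074 0.11496381] 100.87478823216298
```

Scaled: 0.1 cm / 80 = 0.0013, 0.05 cm / 80 = 0.0006.

Emit:
send_rows:
  plan:
    - [[0, 0, 0.0006, 0, 0, 0], [0, 0, 0.0013, 0, 0, 0], [0, 0, 0.0013, 0, 0, 0]]

```text
clock: 15.98
tool_pos: [0.5423, 0.0435, 0.114]
orientation: [180.0, 0.0, 36.1]
force: [1.0, -0.3, -0.1]
opening: 0.0652
gripper_force: 30.0
```

Scaled: 0.1 cm / 80 = 0.0013, 0.05 cm / 80 = 0.0006.

Emit:
send_rows:
  plan:
    - [[0, 0, 0.0006, 0, 0, 0], [0, 0, 0.0013, 0, 0, 0], [0, 0, 0.0013, 0, 0, 0]]

```text
clock: 16.23
tool_pos: [0.5424, 0.0435, 0.1137]
orientation: [180.0, -0.0, 36.1]
force: [-2.2, 0.8, 7.1]
opening: 0.0651
gripper_force: 30.0
```

Scaled: 0.2 cm / 80 = 0.0025, 0.17 cm / 80 = 0.0021, 30 degrees / 180 = 0.1667.

Emit:
send_rows:
  plan:
    - [[0, 0, 0.0005, 0, 0, 0.0278], [0, 0, 0.0009, 0, 0, 0.0556], [0, 0, 0.0013, 0, 0, 0.0833], [0, 0, 0.0018, 0, 0, 0.1111], [0, 0, 0.0021, 0, 0, 0.1389], [0, 0, 0.0025, 0, 0, 0.1667]]

```text
clock: 16.73
tool_pos: [0.5435, 0.0436, 0.1119]
orientation: [180.0, -0.1, 5.9]
force: [3.1, -2.9, 2.3]
opening: 0.0654
gripper_force: 30.0
```

```bash
cat > o.py <<'E'
from h import *
o=ctrl.get_obs();print(o["clock"],"F",o["force"].round(1),"M",o["moment"].round(3),o["tool_pos"].round(4),o["orientation"].round(1),"j6",o["joint_pos"][5].round(1))
E
python3 o.py
```

```text
16.7333 F [ 3.1 -2.9  2.3] M [-0.911 -0.599  0.082] [0.5435 0.0436 0.1119] [ 1.8e+02 -1.0e-01  5.9e+00] j6 70.6
```

Scaled: 0.2 cm / 80 = 0.0025, 0.16 cm / 80 = 0.002, 20 degrees / 180 = 0.1111.

Emit:
send_rows:
  plan:
    - [[0, 0, 0.0008, 0, 0, 0.0278], [0, 0, 0.0015, 0, 0, 0.0556], [0, 0, 0.002, 0, 0, 0.0833], [0, 0, 0.0025, 0, 0, 0.1111]]

```text
clock: 17.07
tool_pos: [0.5436, 0.043, 0.1098]
orientation: [180.0, -0.1, -14.1]
force: [4.3, -5.9, 0.3]
opening: 0.0656
gripper_force: 30.0
```

```bash
python3 o.py
```

```text
17.0667 F [ 4.3 -5.9  0.3] M [-2.184 -1.409  0.107] [0.5436 0.043  0.1098] [ 1.80e+02 -1.00e-01 -1.41e+01] j6 50.6
```

Scaled: 0.2 cm / 80 = 0.0025, 0.14 cm / 80 = 0.0018.

Emit:
send_rows:
  plan:
    - [[0.0008, 0.0008, 0, 0, 0, 0], [0.0008, 0.0008, 0.001, 0, 0, 0], [0.0008, 0.0008, 0.0018, 0, 0, 0], [0.0008, 0.0008, 0.0025, 0, 0, 0], [0.0008, 0.0008, 0.0025, 0, 0, 0]]

```text
clock: 17.48
tool_pos: [0.5428, 0.0427, 0.107]
orientation: [180.0, -0.0, -13.8]
force: [2.6, -2.8, 0.4]
opening: 0.0653
gripper_force: 30.0
```

```bash
python3 o.py
```

```text
17.4833 F [ 2.6 -2.8  0.4] M [-1.21  -0.556  0.042] [0.5428 0.0427 0.107 ] [180.   -0.  -13.8] j6 51.0
```

Scaled: 0.15 cm / 80 = 0.0019, 0.1 cm / 80 = 0.0013.

Emit:
send_rows:
  plan:
    - [[0.0003, 0.0003, 0.0006, 0, 0, 0], [0.0003, 0.0003, 0.0013, 0, 0, 0], [0.0003, 0.0003, 0.0019, 0, 0, 0], [0.0003, 0.0003, 0.0019, 0, 0, 0]]

```text
clock: 17.82
tool_pos: [0.5429, 0.0426, 0.1068]
orientation: [-180.0, -0.0, -13.8]
force: [-4.6, -0.4, 12.5]
opening: 0.0649
gripper_force: 30.0
```

```bash
python3 o.py
```

```text
17.8167 F [-4.6 -0.4 12.5] M [-0.571  1.786 -0.01 ] [0.5429 0.0426 0.1068] [-180.    -0.   -13.8] j6 51.0
```

The ring went home: it dropped 7 mm from first contact and the hard stop agrees with the grasp height. Now I turn it under, following the ring's own centre, which sits about 1.6 mm off in the grasp.

Scaled: 0.08 cm / 80 = 0.001, -0.05 cm / 80 = -0.0006, 30 degrees / 180 = 0.1667.

Emit:
send_rows:
  plan:
    - [[0, 0.0003, -0.0005, 0, 0, 0.0278], [0, 0.0004, -0.0006, 0, 0, 0.0556], [-0.0001, 0.0005, -0.0006, 0, 0, 0.0833], [-0.0001, 0.0008, -0.0006, 0, 0, 0.1111], [-0.0003, 0.0009, -0.0006, 0, 0, 0.1389], [-0.0003, 0.001, -0.0006, 0, 0, 0.1667]]

```text
clock: 18.32
tool_pos: [0.5436, 0.0418, 0.1069]
orientation: [-179.9, -0.1, -44.1]
force: [2.6, -3.4, 5.0]
opening: 0.0652
gripper_force: 30.0
```

```bash
python3 o.py
```

```text
18.3167 F [ 2.6 -3.4  5. ] M [-1.649 -0.83   0.111] [0.5436 0.0418 0.1069] [-1.799e+02 -1.000e-01 -4.410e+01] j6 20.9
```

Scaled: 0.04 cm / 80 = 0.0005, 0.03 cm / 80 = 0.0004, 12 degrees / 180 = 0.0667.

Emit:
send_rows:
  plan:
    - [[0.0005, 0.0003, 0, 0, 0, 0.0222], [0.0005, 0.0004, 0, 0, 0, 0.0444], [0.0005, 0.0005, 0, 0, 0, 0.0667]]

```text
clock: 18.57
tool_pos: [0.5433, 0.0413, 0.1069]
orientation: [-179.9, -0.1, -56.0]
force: [0.8, -3.1, 5.8]
opening: 0.065
gripper_force: 30.0
```

```bash
python3 o.py
```

```text
18.5667 F [ 0.8 -3.1  5.8] M [-1.211 -0.19   0.1  ] [0.5433 0.0413 0.1069] [-1.799e+02 -1.000e-01 -5.600e+01] j6 9.0
```

Scaled: 0.02 cm / 80 = 0.0003, 0.01 cm / 80 = 0.0001, 8 degrees / 180 = 0.0444.

Emit:
send_rows:
  plan:
    - [[0, 0.0001, 0, 0, 0, 0.0222], [0, 0.0003, 0, 0, 0, 0.0444]]

```text
clock: 18.73
tool_pos: [0.543, 0.0411, 0.1069]
orientation: [-179.9, -0.0, -64.0]
force: [0.6, -3.2, 5.7]
opening: 0.0656
gripper_force: 30.0
```

```bash
python3 o.py
```

```text
18.7333 F [ 0.6 -3.2  5.7] M [-1.208 -0.092  0.098] [0.543  0.0411 0.1069] [-179.9   -0.   -64. ] j6 1.0
```

Scaled: 0.01 cm / 80 = 0.0001, 4 degrees / 180 = 0.0222.

Emit:
send_rows:
  plan:
    - [[0, 0.0001, 0, 0, 0, 0.0111], [0, 0.0001, 0, 0, 0, 0.0222]]

```text
clock: 18.9
tool_pos: [0.5428, 0.0411, 0.1069]
orientation: [-179.9, -0.0, -67.9]
force: [0.8, -2.1, 6.7]
opening: 0.0651
gripper_force: 30.0
```

```bash
python3 o.py
```

```text
18.9 F [ 0.8 -2.1  6.7] M [-1.125  0.022  0.083] [0.5428 0.0411 0.1069] [-179.9   -0.   -67.9] j6 -3.0
```

Scaled: 0.01 cm / 80 = 0.0001, 4 degrees / 180 = 0.0222.

Emit:
send_rows:
  plan:
    - [[0, 0.0001, 0, 0, 0, 0.0111], [0, 0.0001, 0, 0, 0, 0.0222]]

```text
clock: 19.07
tool_pos: [0.5427, 0.0411, 0.1069]
orientation: [-179.9, -0.0, -71.9]
force: [0.3, -3.1, 6.5]
opening: 0.0653
gripper_force: 30.0
```

```bash
python3 o.py
```

```text
19.0667 F [ 0.3 -3.1  6.5] M [-0.929  0.235  0.052] [0.5427 0.0411 0.1069] [-179.9   -0.   -71.9] j6 -6.9
```

Scaled: 0.01 cm / 80 = 0.0001, 4 degrees / 180 = 0.0222.

Emit:
send_rows:
  plan:
    - [[0, 0.0001, 0, 0, 0, 0.0111], [0, 0.0001, 0, 0, 0, 0.0222]]

```text
clock: 19.23
tool_pos: [0.5426, 0.0411, 0.1069]
orientation: [-179.9, -0.0, -75.9]
force: [-0.3, -2.0, 6.6]
opening: 0.0653
gripper_force: 30.0
```

```bash
python3 o.py
```

```text
19.2333 F [-0.3 -2.   6.6] M [-0.979  0.185  0.139] [0.5426 0.0411 0.1069] [-179.9   -0.   -75.9] j6 -10.9
```

Scaled: 0.01 cm / 80 = 0.0001, 3 degrees / 180 = 0.0167.

Emit:
send_rows:
  plan:
    - [[0, 0.0001, 0, 0, 0, 0.0083], [0, 0.0001, 0, 0, 0, 0.0167]]

```text
clock: 19.4
tool_pos: [0.5425, 0.041, 0.1069]
orientation: [-179.9, -0.0, -78.9]
force: [-0.7, -2.1, 5.7]
opening: 0.0653
gripper_force: 30.0
```

```bash
python3 o.py
```

```text
19.4 F [-0.7 -2.1  5.7] M [-1.006  0.203  0.136] [0.5425 0.041  0.1069] [-179.9   -0.   -78.9] j6 -13.9
```

Scaled: 3 degrees / 180 = 0.0167.

Emit:
send_rows:
  plan:
    - [[0, 0, 0, 0, 0, 0.0083], [0, 0, 0, 0, 0, 0.0167]]

```text
clock: 19.57
tool_pos: [0.5424, 0.041, 0.1069]
orientation: [-179.9, -0.0, -81.9]
force: [0.2, -2.7, 6.5]
opening: 0.0653
gripper_force: 30.0
```

```bash
python3 o.py
```

```text
19.5667 F [ 0.2 -2.7  6.5] M [-0.989  0.33   0.105] [0.5424 0.041  0.1069] [-179.9   -0.   -81.9] j6 -16.9
```

Still at the free-turning baseline of about 0.1 N m. I continue in 3 degree steps.

Scaled: 3 degrees / 180 = 0.0167.

Emit:
send_rows:
  plan:
    - [[0, 0, 0, 0, 0, 0.0083], [0, 0, 0, 0, 0, 0.0167]]

```text
clock: 19.73
tool_pos: [0.5423, 0.041, 0.1069]
orientation: [-179.9, -0.0, -84.9]
force: [-0.6, -2.0, 6.9]
opening: 0.0648
gripper_force: 30.0
```

```bash
python3 o.py
```

```text
19.7333 F [-0.6 -2.   6.9] M [-0.902  0.359  0.105] [0.5423 0.041  0.1069] [-179.9   -0.   -84.9] j6 -19.9
```

Scaled: 3 degrees / 180 = 0.0167.

Emit:
send_rows:
  plan:
    - [[0, 0, 0, 0, 0, 0.0083], [0, 0, 0, 0, 0, 0.0167]]

```text
clock: 19.9
tool_pos: [0.5423, 0.041, 0.1069]
orientation: [-179.9, -0.0, -87.9]
force: [-0.9, -2.6, 7.1]
opening: 0.0656
gripper_force: 30.0
```

```bash
python3 o.py
```

```text
19.9 F [-0.9 -2.6  7.1] M [-0.942  0.504  0.123] [0.5423 0.041  0.1069] [-179.9   -0.   -87.9] j6 -22.9
```

Scaled: 3 degrees / 180 = 0.0167.

Emit:
send_rows:
  plan:
    - [[0, 0, 0, 0, 0, 0.0083], [0, 0, 0, 0, 0, 0.0167]]

```text
clock: 20.07
tool_pos: [0.5423, 0.041, 0.1068]
orientation: [-180.0, -0.0, -90.9]
force: [-0.1, -2.7, 7.1]
opening: 0.0654
gripper_force: 30.0
```

```bash
python3 o.py
```

```text
20.0667 F [-0.1 -2.7  7.1] M [-0.858  0.404  0.126] [0.5423 0.041  0.1068] [-180.    -0.   -90.9] j6 -25.9
```

Scaled: 3 degrees / 180 = 0.0167.

Emit:
send_rows:
  plan:
    - [[0, 0, 0, 0, 0, 0.0083], [0, 0, 0, 0, 0, 0.0167]]

```text
clock: 20.23
tool_pos: [0.5423, 0.041, 0.1069]
orientation: [-179.9, -0.0, -93.9]
force: [-0.7, -3.9, 7.1]
opening: 0.0652
gripper_force: 30.0
```

```bash
python3 o.py
```

```text
20.2333 F [-0.7 -3.9  7.1] M [-1.185  0.377  0.206] [0.5423 0.041  0.1069] [-179.9   -0.   -93.9] j6 -28.9
```

Scaled: 3 degrees / 180 = 0.0167.

Emit:
send_rows:
  plan:
    - [[0, 0, 0, 0, 0, 0.0083], [0, 0, 0, 0, 0, 0.0167]]

```text
clock: 20.4
tool_pos: [0.5423, 0.0407, 0.1068]
orientation: [-180.0, -0.0, -96.9]
force: [-1.5, -4.5, 7.6]
opening: 0.0653
gripper_force: 30.0
```

```bash
python3 o.py
```

```text
20.4 F [-1.5 -4.5  7.6] M [-1.591  0.18   0.358] [0.5423 0.0407 0.1068] [-180.    -0.   -96.9] j6 -31.9
```

Scaled: 1.5 degrees / 180 = 0.0083.

Emit:
send_rows:
  plan:
    - [[0, 0, 0, 0, 0, 0.0083], [0, 0, 0, 0, 0, 0.0167]]

```text
clock: 20.57
tool_pos: [0.5422, 0.0406, 0.1068]
orientation: [-180.0, -0.0, -99.8]
force: [-0.3, -5.8, 6.2]
opening: 0.0654
gripper_force: 30.0
```

```bash
python3 o.py
```

```text
20.5667 F [-0.3 -5.8  6.2] M [-1.967  0.117  0.704] [0.5422 0.0406 0.1068] [-180.    -0.   -99.8] j6 -34.9
```

The resistance began near yaw -93° and the moment is up about 0.6 N m at -99.8°, roughly 7° past. That is hand-tight, so I release, retreat and look.

Emit:
send_rows:
  plan:
    - [[0, 0, 0, 0, 0, 0], [0, 0, 0, 0, 0, 0], [0, 0, 0, 0, 0, 0], [0, 0, 0, 0, 0, 0], [0, 0, 0, 0, 0, 0]]
  fingers: 1

```text
clock: 20.98
tool_pos: [0.5418, 0.0412, 0.1058]
orientation: [180.0, 0.0, -99.9]
force: [0.4, -0.2, -0.2]
opening: 0.087
gripper_force: 0.0
```

Scaled: -10 cm / 80 = -0.125, -6 cm / 80 = -0.075.

Emit:
send_rows:
  plan:
    - [[0, 0, -0.0125, 0, 0, 0], [0, 0, -0.0375, 0, 0, 0], [0, 0, -0.075, 0, 0, 0], [0, 0, -0.125, 0, 0, 0], [0, 0, -0.125, 0, 0, 0], [0, 0, -0.125, 0, 0, 0]]

```text
clock: 21.48
tool_pos: [0.5435, 0.0416, 0.2095]
orientation: [-179.7, 0.2, -99.9]
force: [0.6, 0.2, -1.2]
opening: 0.0873
gripper_force: 0.0
```

```bash
python3 - <<'E'
from h import *
import cv2
from mos import mos
s=ctrl.snapshot("wrist");t=ctrl.snapshot("scene")
W=s["img"][:,:,::-1].copy();T=cv2.resize(t["img"][:,:,::-1].copy(),None,fx=2,fy=2,interpolation=cv2.INTER_CUBIC)
q=proj(s,(.5416,.0427,.118));r=proj(t,(.5416,.0427,.118));print(q,r)
mos([(W,*q),(T,*(2*r))],"pics/c9.png",66,3)
E
python3 o.py
```

```text
[319.24019665 203.57952838] [317.82262734 180.26688148]
21.5833 F [ 0.5 -0.6 -0.9] M [ 0.028  0.169 -0.01 ] [0.5417 0.0411 0.2064] [-180.     0.   -99.9] j6 -34.9
```

View pics/c9.png

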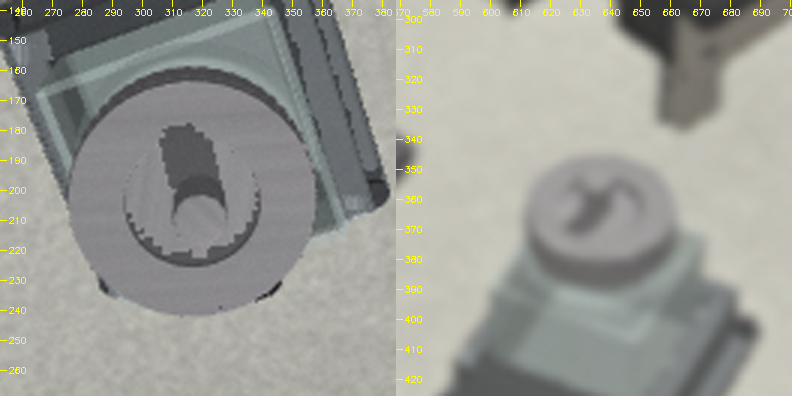

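The ring sits level and centred over the disk with the knob through it. Its lip centre is at wrist (317,203), against a prediction of (319,204). The gripper is clear, so I hand in.

```bash
python3 -c "
from plant import ctrl
print(ctrl.close_job())"
```

```text
the job is handed in; nothing more can be done
None
```

I handed the job in at about 22 s: the lid disk is seated flat and the ring is home and hand-tight, about 7° past first resistance. Everything is let go, but the hand-in returned no verdict, and the clamping force is inferred from a moment rise of about 0.6 N m (slightly above the quoted 0.2–0.5), not measured.

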